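Lock the lazy susan and unscrew the jar cap

TASK

The jar sits in the middle of the lazy susan, which spins freely, so first brace it: pull the wooden lock peg up out of its steel holder and stand it fully down in the lock socket beside the susan, between the two stop lugs of the disc. Then unscrew the tight steel cap counter-clockwise, stop turning when the thread lets go, lift it straight up and finish while holding it level just above the mouth of the jar, about two centimetres clear and touching nothing else. The jar must stay down in its seat, the peg in its socket, and the other things on the susan and counter must stay standing where they are.

Things in the scene. Friction and masses are not known exactly. Their poses are not given: they have to be found in the camera images.
- peg: Wooden lock peg, 172 mm long, standing upright: shaft 16 mm diameter (chamfered foot), thicker round grip head 25 mm diameter from 121 to 168 mm above the foot. Origin at the centre of its foot, z axis up along the peg to the head. 50 g. It starts in the holder, its foot 10 mm above the counter.
- peg_foot (a point): Centre of the peg's lower end (the peg's origin).
- holder: Fixed upright steel cup that holds the peg: tube 30 mm outside and 20 mm inside diameter, 80 mm high, on a round foot 72 mm wide. The peg must rise 70 mm to come out. Origin on the counter under its centre.
- susan_base: Fixed foot of the lazy susan. Origin on the counter under the centre of the susan, which is also the axis of the disc and of the jar. Its -y axis points to the lock socket, 190 mm from the centre.
- lock_hole (a point): Centre of the mouth of the lock socket, an upright steel tube on the susan's foot: 31 mm outside, 21 mm inside, rim 40 mm and floor 6 mm above the counter. It stands midway between the disc's two stop lugs (40 mm gap, 45 to 67 mm above the counter, reaching past the tube). The peg fully home has its foot 34 mm below this point, its head 127 to 174 mm above the counter.
- susan (a joint): Turn of the pale disc (330 mm diameter, top 30 mm above the counter) about the vertical, rad, counter-clockwise positive, 0 at the start. It spins almost freely; with the peg in the socket it turns only about 0.07 rad either way before a stop lug meets the peg.
- jar: Square glass jar, empty, 76 x 76 mm and 85 mm high, with a narrower round neck up to its mouth 121 mm above its origin. Origin at the centre of its underside, z up, 30 mm above the counter. It stands loose (1.5 mm play) in a square raised seat, 10 mm high, in the middle of the disc. 0.38 kg.
- cap: Round knurled steel screw cap, 62 mm diameter, 22 mm high, 50 g. Origin: centre of its lower edge, z up, 135 mm above the counter when closed; x parallel to the jar's x. A springy gasket holds it tight (up to 1 N m: grip firmly). Turned counter-clockwise 0.85 rad relative to the jar it lets go and is pushed up with some 5 to 15 N; a stop comes at 1.7 rad. Once 18 mm up it clears the mouth.
- cruet: Glass vinegar cruet with stopper, 60 mm diameter, 140 mm high, standing on the disc. Origin under its centre.
- grinder: Steel pepper grinder, 52 mm diameter, 136 mm high, standing on the disc. Origin under its centre.
- ramekin1: White ceramic ramekin, 74 mm diameter, 40 mm high, on the disc. Origin under its centre.
- ramekin2: White ceramic ramekin, the same, on the disc.
- mug: White mug, 80 mm diameter, 95 mm high, on the counter. Origin under its centre.
- bowl: White bowl, 150 mm diameter, 60 mm high, on the counter. Origin under its centre.
Things that resemble listed ones, but are neither listed nor needed, are in the scene too. Of the things like the peg, leave any that is blue or turquoise; of the rest the larger one is meant.

How it is judged:
On the way, in this order (a step that is already met when the one before it is completed fails the run):
1. the peg is drawn up clear of its holder (z of peg_foot in the frame of holder above 0.082 m and contact force between the fingers and peg above 0.3 N), for 0.1 s.
2. the peg stands down in the lock socket and is let go (horizontal distance between peg_foot and lock_hole below 0.008 m and z of peg_foot in the frame of lock_hole below -0.027 m and angle between peg's own z axis and vertical below 0.25 rad and contact force between the fingers and peg below 0.1 N), for 0.2 s.
3. the cap, turned about a sixth to a third of a turn, comes up off the jar in the fingers (z of cap in the frame of jar above 0.115 m and angle between the x axis of cap and the x axis of jar, either way round above 0.7 rad and contact force between the fingers and cap above 1 N), for 0.1 s.
At the end, for the whole second after the job is handed in: Cap in the fingers, still, level within 0.2 rad, turned 40 to 140 degrees, lower edge 2 to 54 mm above the jar's mouth, within 20 mm of its axis, off the jar; jar within 4 mm of full depth in its seat; peg let go in the lock socket within 7 mm of its floor; robot touching neither jar nor peg (z of cap in the frame of jar between 0.123 and 0.175 m and horizontal distance between cap and jar below 0.02 m and angle between cap's own z axis and vertical below 0.2 rad and angle between the x axis of cap and the x axis of jar, either way round above 0.7 rad and contact force between the fingers and cap above 1 N and contact force between each of cap, the arm and jar below 0.1 N and linear speed of cap below 0.03 m/s and z of jar in the frame of susan_base below 0.034 m and horizontal distance between jar and susan_base below 0.006 m and angle between jar's own z axis and vertical below 0.06 rad and horizontal distance between peg_foot and lock_hole below 0.008 m and z of peg_foot in the frame of lock_hole below -0.027 m and angle between peg's own z axis and vertical below 0.25 rad and contact force between the arm and peg below 0.1 N); the arm keeps its last pose, push and grip.
It fails at once if the jar is pulled up out of its seat or tipped (z of jar in the frame of susan_base above 0.04 m or angle between jar's own z axis and vertical above 0.2 rad).
It fails at once if a thing on the susan or the counter is tipped over or moved by more than 6 cm (angle between any of cruet, grinder, ramekin1, ramekin2, mug, bowl's own z axis and vertical above 0.4 rad or distance of any of cruet, grinder, ramekin1, ramekin2, mug, bowl from where it was at the start of the episode above 0.06 m).
It also fails if it takes over 51 s, if anything falls off the work surface, if the arm or the gripper's body presses on something with over 40 N, if the wrist force passes 120 N, or if a joint passes its speed limit or range.

ROBOT

A 7-joint arm with a two-finger parallel gripper is mounted at the origin on the work surface. World frame = base frame: x ahead of the robot, y to its left, z up, the work surface at z = 0. Lengths are in m, angles in rad, forces in N, time in s.
With the tool pointing down it reaches from about 0.425 to 0.875 m from the base axis. Payload 4.7 kg.
Tool frame: the origin (TCP) lies midway between the tips of the shut fingers; the grasp point (between the pads) lies 19 mm behind it; z points along the fingers, x is the direction in which the jaws open and shut, and the axes are right-handed (so a half turn about z gives the same grasp; the last joint's range is limited). The gripper opens to 87 mm and grips with 3 to 60 N. Pads are 19 mm wide; open, the fingers measure 117 mm over their backs; the gripper's body (75 mm by 190 mm) begins 51 mm behind the grasp point.
Start: joints at [1.295, 0.321, -0.07, 1.45, 0.023, 1.371, -0.057], TCP at [0.186, -0.623, 0.196] pointing down, gripper open.
Joint ranges: [-2.86, 2.86], [-0.3, 2.09], [-1.38, 1.24], [0.06, 2.45], [-1.56, 4.7], [0.09, 2.05], [-2.69, 2.69]. Speed limits (rad/s): [2.57, 2.57, 3.14, 3.14, 3.14, 3.14, 3.14].

INTERFACE

Orientations are given as a rotation vector (axis times angle).
In Python, from bench import get_state, eyes, ticket gives the robot as it stands.
- The arm moves only by the tool carry_out, never from a script. Its argument "motion" is a list of rows, each a list of 2 entries, a list of its own where there are three numbers: the shift along the world's x, y, z in m, then the turn about the world's z in rad. A call has 1 to 20 rows; each row is the pose to reach, as a shift and turn from the pose commanded when the call began; what a row does not reach only later rows make up. A row lasts 1/10 s, in which the tool goes at most 50 mm and 8.59 degrees, less where a joint would pass 70% of its speed; a pose out of reach is approached as far as the arm can. A call with a gripper value outside its range is refused whole. "grip" is the gripper command: -1 is fully open, 1 is shut, values between are in proportion, set as the call begins (left out, the last holds). The fingers move at their own pace and stop on an object; "squeeze" is the grip in N (left out, the last holds). Time passes only in rows, so rows that repeat a pose let the fingers close. It gives the time, the measured TCP pose, the force and the opening at its end, in the units of the state.
- get_state(): the state, without advancing time (a new reading comes with each control period).
- eyes.get_image(name): name is "scene" or "top"; returns a dict with "pixels" (400x640x3 uint8, blue, green, red), "mtx" (3x3 intrinsics, pixels), "extrinsics" (4x4, takes a point from camera to world coordinates). Camera axes: x right, y down, z forward; pixel columns grow to the right and rows downward; lengths in m; the calibration is good to about 2 mm. A picture is of the moment at which its call begins. There is no depth.
- ticket.close_job(): hands the job in, once; it reports no verdict.
The state is a dict: "time": time; "joint_positions": joint angles; "qd": joint speeds; "joint_torque": joint torques, N m; "position": TCP position; "tool_rot": TCP orientation; "ft_force": force on the tool from outside, world axes, zero at the start; "torque": the same for the moment, N m; "grip_width": opening from 0.0 (shut) to 1.0 (fully open).
Only numpy, scipy, OpenCV 4.12 (cv2) and the standard library are available. Lean on these libraries where they do the work, as an engineer would, in place of code of your own. Each camera call takes 0.05 s, during which the arm holds its last target. There are 200 camera calls.

## Working session

There is one attempt and no reset: what is moved stays moved. The work goes in short steps, Python scripts to look and compute and a tool call to move; the robot and the scene stay as the last step left them, time stands still between calls to the robot, and variables do not carry over. Pictures are saved under pics/ and viewed, about 8 in all and at most 12, crops included, and the job is handed in when it is done.

Besides the shell and the picture viewer there is one more tool, called after "Request:" by a JSON object that holds its "name" and its "arguments", one argument or row to a line. carry_out: Moves the arm, as the interface text tells. Its arguments: {"type":"object","properties":{"motion":{"type":"array","items":{"type":"array"}},"grip":{"type":"number"},"squeeze":{"type":"number"}},"required":["motion"]}

```bash
mkdir -p pics; cat > h.py <<'E'
import cv2, numpy as np
from bench import get_state, eyes, ticket
def grab(n):
    d=eyes.get_image(n); return np.array(d["pixels"]),np.array(d["mtx"]),np.array(d["extrinsics"])
def ray(uv,K,T,z):
    d=T[:3,:3]@np.linalg.inv(K)@np.array([uv[0],uv[1],1.]); o=T[:3,3]
    return o+d*(z-o[2])/d[2]
def proj(p,K,T):
    q=K@(T[:3,:3].T@(np.array(p)-T[:3,3])); return q[:2]/q[2]
E
python3 - <<'E'
from h import *
s=get_state(); print(s)
for n in("scene","top"):
    im,K,T=grab(n); cv2.imwrite(f"pics/{n}0.png",im); print(n,K.round(1),T.round(3))
E
```

```text
{'time': 0.0, 'joint_positions': array([ 1.29510095,  0.32180924, -0.0700972 ,  1.45166218,  0.02259673,
        1.37081399, -0.05685692]), 'qd': array([ 0.00077693,  0.00042358,  0.00053774,  0.00011547, -0.00093633,
       -0.00045338, -0.00114779]), 'joint_torque': array([ 2.54033494e-04, -4.91289926e+01, -4.03766893e-01, -3.12532067e+01,
       -6.41038315e-02,  4.36805247e-02,  1.26536056e-04]), 'position': array([ 0.18552628, -0.62232821,  0.19457704]), 'tool_rot': array([-2.51814447e+00,  1.87666296e+00,  2.48256660e-03]), 'ft_force': array([ 0.41121644, -0.07799577,  1.40988588]), 'torque': array([-0.023865  ,  0.04527777, -0.03186871]), 'grip_width': 0.9994817146061193}
scene [[442.5   0.  321.9]
 [  0.  442.5 200.8]
 [  0.    0.    1. ]] [[ 0.439  0.767 -0.469  1.059]
 [ 0.898 -0.369  0.239 -0.235]
 [ 0.01  -0.526 -0.85   1.071]
 [ 0.     0.     0.     1.   ]]
top [[494.3   0.  325. ]
 [  0.  494.3 197.4]
 [  0.    0.    1. ]] [[-1.400e-02 -9.870e-01  1.580e-01  2.400e-01]
 [-1.000e+00  1.400e-02 -1.000e-03  4.100e-02]
 [-1.000e-03 -1.580e-01 -9.870e-01  1.736e+00]
 [ 0.000e+00  0.000e+00  0.000e+00  1.000e+00]]
```

View pics/scene0.png

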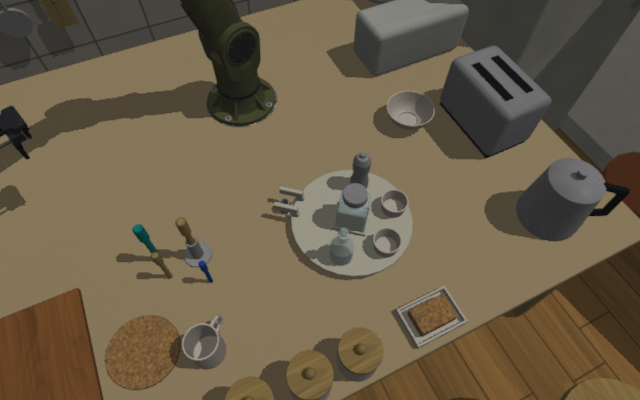

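View pics/top0.png

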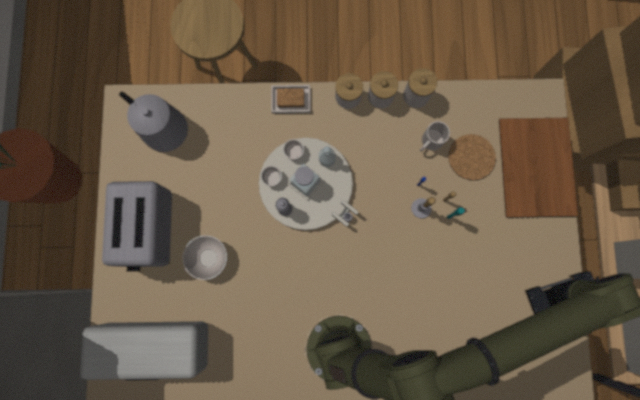

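Candidates for the peg in the scene view: teal (145,237), wood in the steel holder (187,233), a smaller wood one (161,265), and blue (205,271). I choose the larger wooden one, in the holder, and check it in a close crop along with the susan.

```bash
python3 - <<'E'
import cv2, numpy as np
s=cv2.imread("pics/scene0.png");t=cv2.imread("pics/top0.png")
f=lambda im,x,y,w,h,k:cv2.resize(im[y:y+h,x:x+w],None,fx=k,fy=k,interpolation=cv2.INTER_CUBIC)
a=f(s,120,205,100,85,4);b=f(t,405,165,65,60,5);b=cv2.copyMakeBorder(b,0,40,0,0,cv2.BORDER_CONSTANT)
c=f(s,265,145,160,130,2.5);d=f(t,255,133,105,100,3.25)
r1=np.hstack([a,b]);
c=c[:325];d=d[:325];r2=np.hstack([c,d]);w=max(r1.shape[1],r2.shape[1])
p=lambda r:cv2.copyMakeBorder(r,0,0,0,w-r.shape[1],cv2.BORDER_CONSTANT)
o=np.vstack([p(r1),p(r2)]);print(o.shape,b.shape);o=cv2.resize(o,None,fx=.85,fy=.85) if o.shape[0]>600 else o
o=cv2.convertScaleAbs(o,alpha=1.5);cv2.imwrite("pics/c1.png",o)
E
```

```text
(665, 741, 3) (340, 325, 3)
```

View pics/c1.png

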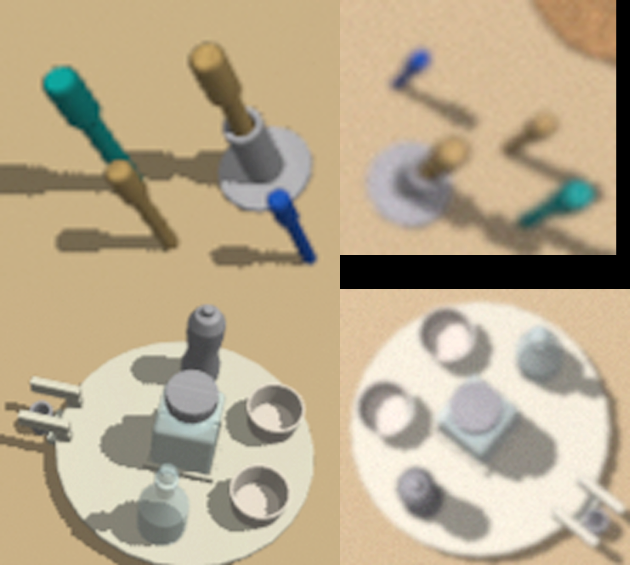

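The crop shows the larger wooden peg standing in the steel holder. Its head top is at scene ≈(181,220) and top ≈(432,200). The lugs straddle the socket at scene ≈(284,202) and top ≈(348,216). Next I measure these.

```bash
cat >> h.py <<'E'
def tri(obs):
    A=[];b=[]
    for uv,K,T in obs:
        d=T[:3,:3]@np.linalg.inv(K)@np.array([uv[0],uv[1],1.]);d/=np.linalg.norm(d);P=np.eye(3)-np.outer(d,d);A.append(P);b.append(P@T[:3,3])
    x=np.linalg.lstsq(np.vstack(A),np.hstack(b),rcond=None)[0]
    return x
def circ(pts,K,T,z):
    P=np.array([ray(p,K,T,z)[:2] for p in pts]); keep=np.ones(len(P),bool)
    for _ in range(8):
        Q=P[keep]; s=np.linalg.lstsq(np.c_[2*Q,np.ones(len(Q))],(Q**2).sum(1),rcond=None)[0]
        r=np.sqrt(s[2]+s[0]**2+s[1]**2); e=abs(np.hypot(*(P-s[:2]).T)-r); keep=e<max(.002,1.5*np.median(e))
    return s[:2],r,keep.mean()
def blob(im,seed,lo,hi,box):
    m=cv2.inRange(cv2.cvtColor(im,cv2.COLOR_BGR2HSV),lo,hi);k=np.zeros_like(m);x,y,w,h=box;k[y:y+h,x:x+w]=m[y:y+h,x:x+w]
    n,l,st,c=cv2.connectedComponentsWithStats(k);return (l==l[seed[1],seed[0]]).astype(np.uint8)*255
E
python3 - <<'E'
from h import *
D={n:grab(n) for n in("scene","top")}
for n,pts in dict(scene=dict(disc=(360,255),cap=(355,194),foot=(207,256),head=(181,221),headside=(185,228),counter=(230,220),lug=(292,191)),top=dict(disc=(330,205),cap=(305,174),foot=(416,209),head=(432,200),counter=(400,230),lug=(349,207))).items():
    h=cv2.cvtColor(D[n][0],cv2.COLOR_BGR2HSV)
    print(n,{k:tuple(h[y,x]) for k,(x,y) in pts.items()})
for n,seed,box,fs,fb in(("scene",(360,255),(270,160,160,120),(207,256),(180,235,40,35)),("top",(330,205),(250,130,115,110),(416,209),(408,193,35,30))):
    im,K,T=D[n]
    m=blob(im,seed,(0,0,110),(179,75,255),box);c=max(cv2.findContours(m,0,1)[0],key=cv2.contourArea)[:,0]+0.
    print(n,"disc",circ(c,K,T,.03),len(c))
    m=blob(im,fs,(0,0,60),(179,60,255),fb);c=max(cv2.findContours(m,0,1)[0],key=cv2.contourArea)[:,0]+0.
    print(n,"foot",circ(c,K,T,.005),len(c), c.mean(0))
o=lambda a,b:tri([(a,*D["scene"][1:]),(b,*D["top"][1:])]).round(4)
print("head",o((181.2,220.3),(432.1,200.3)),"sock",o((283.8,201.9),(348,215.9)))
E
```

```text
scene {'disc': (np.uint8(27), np.uint8(31), np.uint8(150)), 'cap': (np.uint8(150), np.uint8(2), np.uint8(113)), 'foot': (np.uint8(120), np.uint8(2), np.uint8(121)), 'head': (np.uint8(20), np.uint8(127), np.uint8(129)), 'headside': (np.uint8(19), np.uint8(119), np.uint8(73)), 'counter': (np.uint8(19), np.uint8(86), np.uint8(134)), 'lug': (np.uint8(27), np.uint8(32), np.uint8(144))}
top {'disc': (np.uint8(22), np.uint8(27), np.uint8(168)), 'cap': (np.uint8(138), np.uint8(10), np.uint8(123)), 'foot': (np.uint8(138), np.uint8(10), np.uint8(126)), 'head': (np.uint8(19), np.uint8(111), np.uint8(136)), 'counter': (np.uint8(18), np.uint8(77), np.uint8(142)), 'lug': (np.uint8(21), np.uint8(23), np.uint8(153))}
scene disc (array([0.57000115, 0.1084347 ]), np.float64(0.1627327755215045), np.float64(0.5453216374269005)) 684
scene foot (array([ 0.47715865, -0.30181568]), np.float64(0.035523439347253036), np.float64(0.5779816513761468)) 109 [196.44036697 252.22018349]
top disc (array([0.5665823 , 0.10005899]), np.float64(0.20803464662505006), np.float64(0.6218637992831542)) 558
top foot (array([ 0.4752577 , -0.30004065]), np.float64(0.0366449850363294), np.float64(0.7575757575757576)) 66 [421.06060606 207.87878788]
head [ 0.4756 -0.3002  0.1816] sock [ 0.4469 -0.04    0.0371]
```

```bash
python3 - <<'E'
from h import *
D={n:grab(n) for n in("scene","top")}
for n,seed,box,cs,cb in(("scene",(360,255),(300,170,125,105),(355,194),(335,180,40,35)),("top",(330,205),(250,130,110,110),(305,174),(288,160,40,35))):
    im,K,T=D[n]
    m=blob(im,seed,(0,0,110),(179,52,255),box)|0
    c=cv2.convexHull(max(cv2.findContours(m,0,1)[0],key=cv2.contourArea))[:,0]+0.
    P=np.array([ray(p,K,T,.03)[:2] for p in c]);e=np.hypot(*(P-[.57,.107]).T);c=c[e<.172]
    print(n,"disc",circ(c,K,T,.03),len(c))
    h=cv2.cvtColor(im,cv2.COLOR_BGR2HSV); print(h[cs[1]-8:cs[1]+10:3,cs[0]-12:cs[0]+15:3].tolist() if n=="x" else "")
    m=blob(im,cs,(100,0,90),(179,22,150),cb);c=max(cv2.findContours(m,0,1)[0],key=cv2.contourArea)[:,0]+0.
    print("cap",circ(c,K,T,.157),len(c))
    # lugs: bright low-sat beyond the disc
    hs=cv2.inRange(h,(0,0,120),(179,52,255)); ys,xs=np.nonzero(hs)
    L=[];
    for x,y in zip(xs,ys):
        p=ray((x,y),K,T,.067)[:2]-[.57,.107]; r=np.hypot(*p)
        a=np.arctan2(p[1],p[0])
        if .175<r<.225 and abs((a-np.arctan2(-.148,-.123)+np.pi)%(2*np.pi)-np.pi)<.3: L.append((a,r))
    L=np.array(L); 
    print("lug angles",np.sort(L[:,0]).round(3)[::max(1,len(L)//25)],"predicted",np.arctan2(-.148,-.123))
E
```

```text
scene disc (array([0.57075176, 0.10557064]), np.float64(0.16321119218458668), np.float64(0.8285714285714286)) 35

cap (array([0.57025012, 0.10557281]), np.float64(0.028250291301122197), np.float64(0.873015873015873)) 63
lug angles [-2.436 -2.424 -2.419 -2.414 -2.412 -2.408 -2.403 -2.402 -2.397 -2.392
 -2.388 -2.387 -2.382 -2.377 -2.368 -2.253 -2.231 -2.162 -2.157 -2.152
 -2.147 -2.145 -2.142 -2.139 -2.134 -2.13  -2.128 -2.126 -2.121 -2.117
 -2.113 -2.108 -2.104] predicted -2.264203931787646
top disc (array([0.56768861, 0.10735443]), np.float64(0.16523841893907576), np.float64(0.9333333333333333)) 30

cap (array([0.56535696, 0.10654181]), np.float64(0.029882375196973777), np.float64(0.7818181818181819)) 55
lug angles [-2.458 -2.45  -2.441 -2.435 -2.429 -2.424 -2.415 -2.411 -2.402 -2.4
 -2.389 -2.388 -2.376 -2.232 -2.212 -2.189 -2.175 -2.17  -2.164 -2.157
 -2.152 -2.145 -2.139 -2.132 -2.126 -2.12  -2.111 -2.097] predicted -2.264203931787646
```

```bash
python3 - <<'E'
from h import *
D={n:grab(n) for n in("scene","top")}
t=lambda x,y,z:ray(((x-340)/4.25+405,y/4.25+165),*D["top"][1:],z)[:2].round(3)
s=lambda x,y,z:ray((x/3.4+120,y/3.4+205),*D["scene"][1:],z)[:2].round(3)
print("bases teal",t(521,220,0),"wood2",t(507,150,0),s(172,243,0),"blue",t(398,87,0),s(310,260,0))
o=lambda a,b:tri([((a[0]/3.4+120,a[1]/3.4+205),*D["scene"][1:]),(((b[0]-340)/4.25+405,b[1]/4.25+165),*D["top"][1:])]).round(3)
print("teal top",o((62,80),(580,193)),"wood2 top",o((120,172),(545,124)),"blue",o((278,200),(422,60)))
q=lambda a,b:tri([((a[0]/2.125+265,(a[1]-289)/2.125+145),*D["scene"][1:]),(((b[0]-340)/2.7625+255,(b[1]-289)/2.7625+133),*D["top"][1:])]).round(3)
C=np.array([.5685,.1065])
for n,a,b in(("cruet",(167,475),(541,335)),("grinder",(208,312),(413,477)),("ram1",(275,402),(387,405)),("ram2",(259,484),(449,332))):
    p=q(a,b);v=p[:2]-C;print(n,p,"rel r",np.hypot(*v).round(3),"ang",np.degrees(np.arctan2(v[1],v[0])).round())
E
```

```text
bases teal [ 0.443 -0.394] wood2 [ 0.502 -0.385] [ 0.505 -0.384] blue [ 0.557 -0.297] [ 0.564 -0.294]
teal top [ 0.444 -0.396  0.166] wood2 top [ 0.504 -0.385  0.124] blue [ 0.56  -0.295  0.104]
cruet [0.654 0.029 0.155] rel r 0.115 ang -42.0
grinder [0.482 0.178 0.163] rel r 0.112 ang 140.0
ram1 [0.587 0.22  0.078] rel r 0.115 ang 81.0
ram2 [0.679 0.143 0.081] rel r 0.116 ang 18.0
```

Request:
{"name": "carry_out", "arguments": {
  "motion": [
    [[0,0,0.04],0.1],
    [[0,0,0.06],0.2],
    [[0.29,0.3225,0.06],0.93],
    [[0.29,0.3225,0.06],0.93],
    [[0.29,0.3225,0.06],0.93],
    [[0.29,0.3225,0.06],0.93],
    [[0.29,0.3225,0.06],0.93],
    [[0.29,0.3225,0.06],0.93],
    [[0.29,0.3225,0.06],0.93],
    [[0.29,0.3225,0.06],0.93],
    [[0.29,0.3225,0.06],0.93],
    [[0.29,0.3225,0.06],0.93],
    [[0.29,0.3225,0.06],0.93],
    [[0.29,0.3225,0.06],0.93],
    [[0.29,0.3225,0.06],0.93],
    [[0.29,0.3225,0.06],0.93]
  ],
  "grip": -1,
  "squeeze": 15
}}

```text
time: 2.0
position: [0.4749, -0.3017, 0.2557]
tool_rot: [3.092, -0.552, -0.0]
ft_force: [0.9, -0.0, 0.4]
grip_width: 0.996
```

Request:
{"name": "carry_out", "arguments": {
  "motion": [
    [[0.001,0.001,-0.03],0],
    [[0.001,0.001,-0.06],0],
    [[0.001,0.001,-0.09],0],
    [[0.001,0.001,-0.12],0],
    [[0.001,0.001,-0.12],0],
    [[0.001,0.001,-0.12],0]
  ]
}}

```text
time: 2.6
position: [0.4765, -0.2999, 0.1361]
tool_rot: [-3.093, 0.55, 0.0]
ft_force: [0.5, 0.0, 1.1]
grip_width: 1.003
```

```bash
python3 - <<'E'
from h import *
o=[]
for n,p in(("scene",(187,230)),("top",(426,203))):
    im,K,T=grab(n);x,y=p;c=cv2.resize(im[y-35:y+35,x-45:x+45],None,fx=4.4,fy=4.4,interpolation=cv2.INTER_CUBIC);o.append(c)
cv2.imwrite("pics/g1.png",cv2.convertScaleAbs(np.hstack(o),alpha=1.5)); print(get_state()["ft_force"],get_state()["position"])
E
```

```text
[0.0102841  0.63247559 0.85565074] [ 0.47781094 -0.30029225  0.13771988]
```

View pics/g1.png

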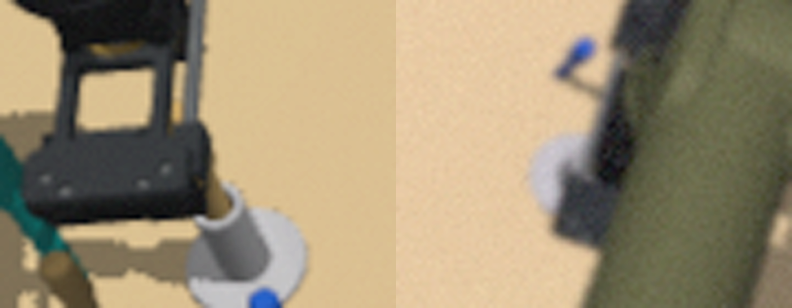

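The gripper is lowered round the peg, whose shaft enters the holder at crop ≈(215,195). The near finger hides the head, and no contact force shows. I close on it.

Request:
{"name": "carry_out", "arguments": {
  "motion": [
    [[0,0,0],0],
    [[0,0,0],0],
    [[0,0,0],0],
    [[0,0,0],0],
    [[0,0,0],0],
    [[0,0,0],0],
    [[0,0,0],0],
    [[0,0,0],0]
  ],
  "grip": 1,
  "squeeze": 20
}}

```text
time: 3.5
position: [0.4767, -0.2994, 0.1356]
tool_rot: [3.093, -0.548, -0.0]
ft_force: [0.4, 0.2, -0.2]
grip_width: 0.357
```

Request:
{"name": "carry_out", "arguments": {
  "motion": [
    [[0,0,0],0],
    [[0,0,0],0],
    [[0,0,0],0],
    [[0,0,0],0]
  ]
}}

```text
time: 3.9
position: [0.4767, -0.2994, 0.1356]
tool_rot: [3.093, -0.548, 0.0]
ft_force: [-0.6, 0.4, -0.0]
grip_width: 0.276
```

Request:
{"name": "carry_out", "arguments": {
  "motion": [
    [[0,0,0.02],0],
    [[0,0,0.04],0],
    [[0,0,0.06],0],
    [[0,0,0.08],0],
    [[0,0,0.1],0],
    [[0,0,0.1],0],
    [[0,0,0.1],0]
  ]
}}

```text
time: 4.6
position: [0.4766, -0.2994, 0.2352]
tool_rot: [3.093, -0.548, -0.0]
ft_force: [-0.2, -0.1, -1.0]
grip_width: 0.279
```

Request:
{"name": "carry_out", "arguments": {
  "motion": [
    [[0,0.03,0],0],
    [[-0.01,0.06,0],0],
    [[-0.01,0.09,0],0],
    [[-0.015,0.12,0],0],
    [[-0.02,0.16,0],0],
    [[-0.02,0.18,0],0],
    [[-0.02,0.18,0],0],
    [[-0.02,0.18,0],0],
    [[-0.02,0.18,0],0]
  ]
}}

```text
time: 5.5
position: [0.4562, -0.1208, 0.2348]
tool_rot: [-3.093, 0.552, 0.002]
ft_force: [0.6, -0.3, -1.8]
grip_width: 0.276
```

```bash
python3 - <<'E'
from h import *
s=get_state();print(s["position"],s["grip_width"],s["ft_force"])
o=[]
for n in("scene","top"):
    im,K,T=grab(n);cv2.imwrite(f"pics/{n}2.png",im);q=s["position"].copy();q[2]=.12
    x,y=proj(q,K,T).astype(int);print(n,x,y);c=cv2.resize(im[y-45:y+45,x-45:x+45],None,fx=4.4,fy=4.4,interpolation=cv2.INTER_CUBIC);o.append(c)
cv2.imwrite("pics/g2.png",cv2.convertScaleAbs(np.hstack(o),alpha=1.5))
E
```

```text
[ 0.45618354 -0.12079742  0.23484142] 0.27640310050044625 [ 0.57803383 -0.25773879 -1.77750007]
scene 253 199
top 373 209
```

View pics/g2.png

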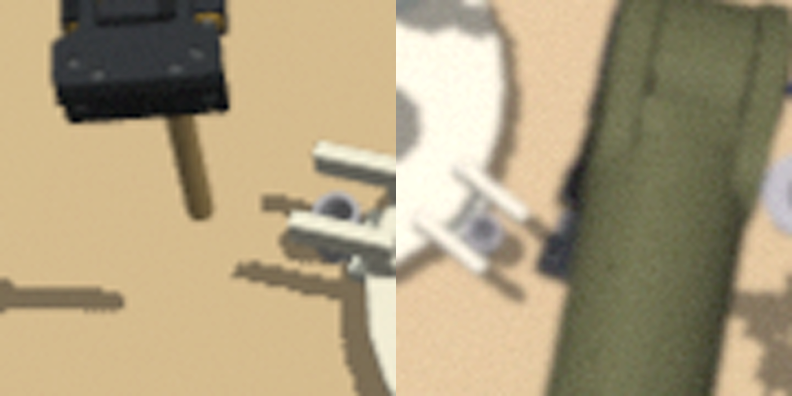

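The peg hangs upright in the fingers, with its foot at scene ≈(253.5,202). The socket mouth is at scene ≈(284.6,201) and top ≈(348,217).

```bash
python3 - <<'E'
from h import *
S=grab("scene");T=grab("top");s=get_state()["position"]
print("mouth scene",ray((284.6,200.6),*S[1:],.04),"top",ray((347.8,217),*T[1:],.04))
print("foot px predicted",proj((s[0],s[1],.11),*S[1:]), "axis pt z.16",proj((s[0],s[1],.16),*S[1:]))
# shaft edges in scene by wood sat
h=cv2.cvtColor(S[0],cv2.COLOR_BGR2HSV)
for y in range(183,206,2): print(y,[(x,h[y,x,1],h[y,x,2]) for x in range(245,261) if h[y,x,1]>102])
g=cv2.cvtColor(S[0],cv2.COLOR_BGR2HSV)[192:212,274:296]
print(g[...,1]);
E
```

```text
mouth scene [ 0.44580463 -0.03663137  0.04      ] top [ 0.44259324 -0.03935287  0.04      ]
foot px predicted [254.43731816 201.47528242] axis pt z.16 [252.00380895 190.77261917]
183 [(247, np.uint8(111), np.uint8(53)), (248, np.uint8(109), np.uint8(56)), (249, np.uint8(111), np.uint8(60)), (250, np.uint8(116), np.uint8(68)), (251, np.uint8(116), np.uint8(77)), (252, np.uint8(110), np.uint8(97))]
185 [(247, np.uint8(103), np.uint8(69)), (248, np.uint8(109), np.uint8(54)), (249, np.uint8(108), np.uint8(59)), (250, np.uint8(120), np.uint8(64)), (251, np.uint8(122), np.uint8(73)), (252, np.uint8(120), np.uint8(83))]
187 [(248, np.uint8(113), np.uint8(54)), (249, np.uint8(121), np.uint8(55)), (250, np.uint8(117), np.uint8(61)), (251, np.uint8(117), np.uint8(72)), (252, np.uint8(119), np.uint8(79)), (253, np.uint8(104), np.uint8(103))]
189 [(249, np.uint8(113), np.uint8(54)), (250, np.uint8(115), np.uint8(60)), (251, np.uint8(113), np.uint8(68)), (252, np.uint8(117), np.uint8(76)), (253, np.uint8(116), np.uint8(86))]
191 [(249, np.uint8(123), np.uint8(52)), (250, np.uint8(107), np.uint8(5
[... 1984 characters left out ...]
56 61 48]
 [34 32 31 34 31 16  9  3  3  0  5  5  5  5  2 13 58 53 29 23 33 32]
 [33 29 30 32 29 28 24 25 26 23 24 12  0  3  5  3 50 34 25 20 23 31]
 [31 29 30 32 32 30 30 30 31 30 30 29 28 21 14 10 32 27 25 22 29 31]
 [28 28 31 30 30 30 28 30 30 32 30 29 32 29 26 24 25 26 25 28 29 29]
 [30 28 27 29 29 29 27 28 31 29 30 30 32 32 30 29 30 29 30 29 28 30]
 [38 27 30 28 27 26 24 32 30 31 31 29 30 30 31 29 30 30 30 30 29 30]
 [42 30 27 27 27 31 31 28 28 27 32 30 32 29 30 25 29 29 31 29 27 29]
 [66 61 61 44 37 35 27 28 31 30 24 31 28 27 30 30 29 30 31 31 27 28]
 [80 80 80 76 68 53 26 18 21 29 26 27 24 27 27 27 24 31 27 28 33 32]
 [82 81 83 83 83 73 51  9 10  9 14 13 16 20 27 27 31 24 27 28 27 28]]
```

Request:
{"name": "carry_out", "arguments": {
  "motion": [
    [[-0.005,0.04,0],0],
    [[-0.01,0.07,0],0],
    [[-0.01,0.082,0],0],
    [[-0.01,0.082,0],0],
    [[-0.01,0.082,-0.02],0],
    [[-0.01,0.082,-0.04],0],
    [[-0.01,0.082,-0.057],0],
    [[-0.01,0.082,-0.057],0],
    [[-0.01,0.082,-0.057],0],
    [[-0.01,0.082,-0.057],0]
  ]
}}

```text
time: 6.7
position: [0.4476, -0.0382, 0.1797]
tool_rot: [3.093, -0.55, 0.003]
ft_force: [-0.6, 0.1, -0.3]
grip_width: 0.276
```

```bash
python3 - <<'E'
from h import *
s=get_state();print(s["position"],s["grip_width"],s["ft_force"])
o=[]
for n in("scene","top"):
    im,K,T=grab(n)
    q=s["position"].copy();q[2]=s["position"][2]-.125;print(n,proj(q,K,T))
    x,y=proj(q,K,T).astype(int);c=cv2.resize(im[y-30:y+30,x-30:x+30],None,fx=6.6,fy=6.6,interpolation=cv2.INTER_CUBIC);o.append(c);print(x-30,y-30)
cv2.imwrite("pics/g3.png",cv2.convertScaleAbs(np.hstack(o),alpha=1.7))
E
```

```text
[ 0.44755589 -0.03820577  0.17969399] 0.27599853187026463 [-0.59843375  0.10540718 -0.25377324]
scene [283.99151275 198.45319189]
253 168
top [347.62570007 215.05460259]
317 185
```

View pics/g3.png

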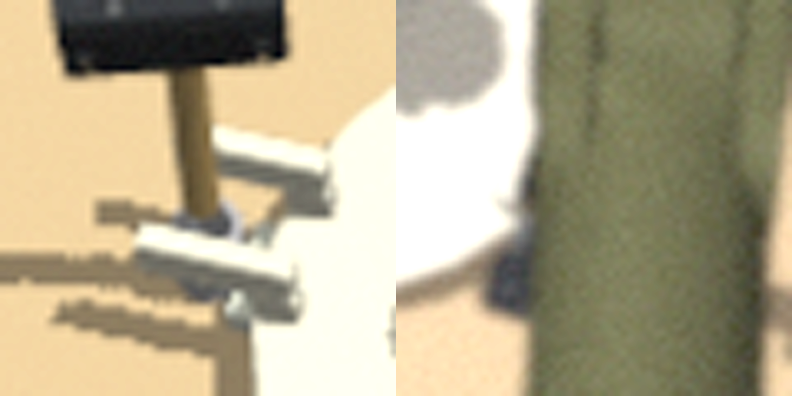

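The peg foot (crop ≈(203,210)) is right over the mouth (ring centre ≈(207,230), allowing for the drop). I lower it gently.

Request:
{"name": "carry_out", "arguments": {
  "motion": [
    [[0,0,-0.006],0],
    [[0,0,-0.012],0],
    [[0,0,-0.016],0],
    [[0,0,-0.02],0],
    [[0,0,-0.024],0],
    [[0,0,-0.024],0]
  ]
}}

```text
time: 7.4
position: [0.4463, -0.0374, 0.154]
tool_rot: [-3.093, 0.548, 0.002]
ft_force: [0.5, 0.5, -0.3]
grip_width: 0.275
```

Request:
{"name": "carry_out", "arguments": {
  "motion": [
    [[0,0,-0.005],0],
    [[0,0,-0.01],0],
    [[0,0,-0.014],0],
    [[0,0,-0.018],0],
    [[0,0,-0.021],0],
    [[0,0,-0.021],0],
    [[0,0,-0.021],0]
  ]
}}

```text
time: 8.1
position: [0.4468, -0.0374, 0.1337]
tool_rot: [-3.093, 0.549, -0.0]
ft_force: [-0.5, -0.3, -1.3]
grip_width: 0.274
```

Request:
{"name": "carry_out", "arguments": {
  "motion": [
    [[0,0,-0.002],0],
    [[0,0,-0.002],0],
    [[0,0,-0.002],0],
    [[0,0,-0.002],0],
    [[0,0,-0.002],0],
    [[0,0,-0.002],0],
    [[0,0,-0.002],0]
  ],
  "grip": -1
}}

```text
time: 8.8
position: [0.4468, -0.0374, 0.1317]
tool_rot: [3.093, -0.548, 0.0]
ft_force: [-0.4, 0.2, -0.2]
grip_width: 0.829
```

Request:
{"name": "carry_out", "arguments": {
  "motion": [
    [[0,0,0.03],0],
    [[0,0,0.06],0],
    [[0,0,0.09],0],
    [[0,0,0.12],0],
    [[0.04,0.05,0.12],0],
    [[0.08,0.1,0.12],-0.1],
    [[0.12,0.145,0.12],-0.2],
    [[0.12,0.145,0.12],-0.2],
    [[0.12,0.145,0.12],-0.2],
    [[0.12,0.145,0.12],-0.2]
  ]
}}

```text
time: 9.8
position: [0.5665, 0.1087, 0.2506]
tool_rot: [-3.023, 0.85, 0.004]
ft_force: [-0.5, 0.4, 0.7]
grip_width: 0.999
```

```bash
python3 - <<'E'
from h import *
s=get_state();print(s["position"],s["joint_positions"].round(2),s["grip_width"],s["ft_force"])
im,K,T=grab("scene");cv2.imwrite("pics/s4.png",im)
print("head top expected",proj((.4465,-.039,.178),K,T))
c=cv2.resize(im[130:280,250:430],None,fx=4,fy=4,interpolation=cv2.INTER_CUBIC)
cv2.imwrite("pics/g4.png",cv2.convertScaleAbs(c,alpha=1.5))
E
```

```text
[0.56649905 0.10867524 0.25060512] [ 0.51  0.24 -0.87  1.53  0.18  1.46 -0.92] 0.9992677801201892 [-0.51847645  0.39811413  0.65930032]
head top expected [280.4071677  171.77397973]
```

View pics/g4.png

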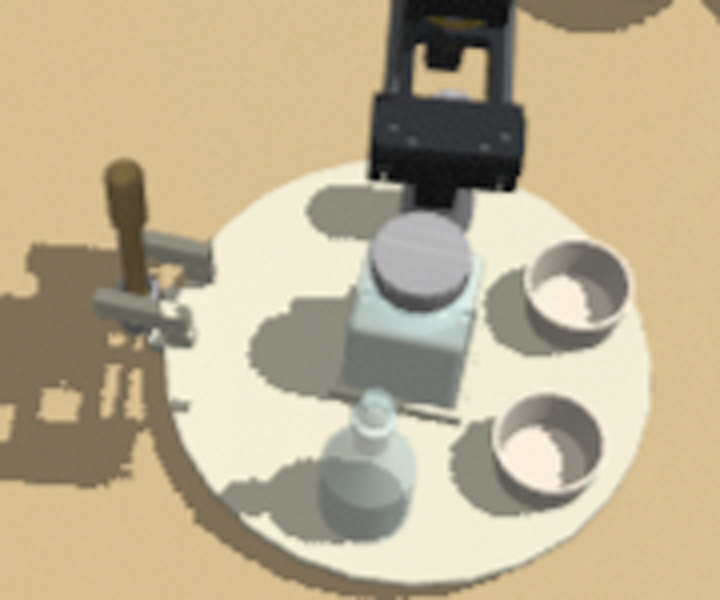

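The peg stands in the socket between the lugs: head top at crop (124,167), i.e. (281,171.7), against an expected (280.4,171.8). Everything else is standing and the cap is free to grip. I descend over the cap.

Request:
{"name": "carry_out", "arguments": {
  "motion": [
    [[0.002,-0.002,-0.02],0.1],
    [[0.002,-0.002,-0.04],0.2],
    [[0.002,-0.002,-0.06],0.3],
    [[0.002,-0.002,-0.08],0.3],
    [[0.002,-0.002,-0.1],0.3],
    [[0.002,-0.002,-0.115],0.3],
    [[0.002,-0.002,-0.121],0.3],
    [[0.002,-0.002,-0.121],0.3],
    [[0.002,-0.002,-0.121],0.3]
  ]
}}

```text
time: 10.75
position: [0.5693, 0.1054, 0.1317]
tool_rot: [3.117, -0.394, 0.002]
ft_force: [0.6, -0.0, 0.6]
grip_width: 1.001
```

Request:
{"name": "carry_out", "arguments": {
  "motion": [
    [[0,0,0],0],
    [[0,0,0],0],
    [[0,0,0],0],
    [[0,0,0],0],
    [[0,0,0],0],
    [[0,0,0],0],
    [[0,0,0],0]
  ],
  "grip": 1,
  "squeeze": 20
}}

```text
time: 11.45
position: [0.569, 0.106, 0.1314]
tool_rot: [-3.117, 0.393, -0.001]
ft_force: [-0.5, 0.1, 5.9]
grip_width: 0.45
```

The width of 0.45 (39 mm) doesn't fit the 62 mm cap, so I look before doing anything.

```bash
python3 - <<'E'
from h import *
s=get_state();print(s["position"],s["grip_width"],s["ft_force"],s["torque"])
im,K,T=grab("scene");cv2.imwrite("pics/s5.png",im)
print(get_state()["grip_width"])
c=cv2.resize(im[130:280,270:430],None,fx=4,fy=4,interpolation=cv2.INTER_CUBIC)
cv2.imwrite("pics/g5.png",cv2.convertScaleAbs(c,alpha=1.7))
E
```

```text
[0.56899907 0.10599623 0.13135033] 0.4499481654176845 [-0.53065025  0.10267498  5.93975156] [ 0.08176433  0.19187125 -0.00849665]
0.4008139317705781
```

View pics/g5.png

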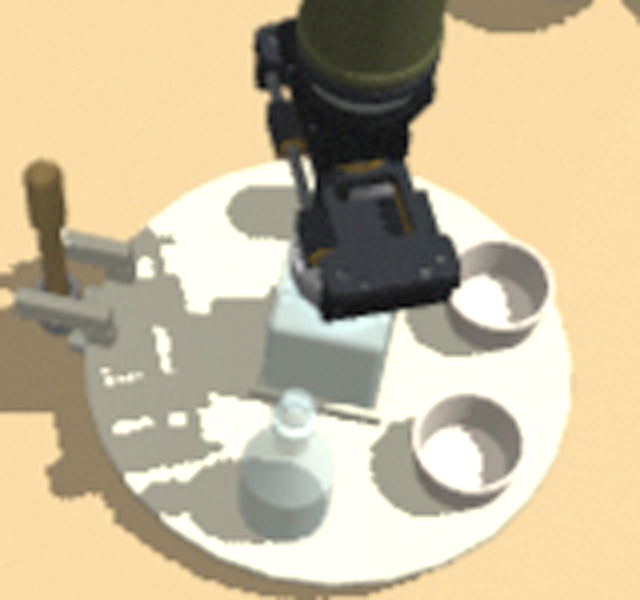

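```bash
python3 - <<'E'
from h import *
s=get_state();print(s["position"],s["grip_width"],s["ft_force"])
S=cv2.imread("pics/s5.png");im,K,T=grab("top");im2,K2,T2=grab("scene")
for n,(k,t) in dict(top=(K,T),scene=(K2,T2)).items(): print(n,[proj((.569,.106,z),k,t).round(1).tolist() for z in(.131,.157,.2)])
print(get_state()["grip_width"])
f=lambda a,x,y:cv2.resize(a[y:y+70,x:x+70],None,fx=5.7,fy=5.7,interpolation=cv2.INTER_CUBIC)
cv2.imwrite("pics/g6.png",cv2.convertScaleAbs(np.hstack([f(im2,320,155),f(im,270,140)]),alpha=2.2))
E
```

```text
[0.56897934 0.10599752 0.13133105] 0.4008139317705781 [-0.26252067 -0.84544325  5.73568463]
top [[304.3, 176.4], [304.0, 174.8], [303.4, 172.1]]
scene [[354.2, 198.2], [355.0, 192.6], [356.3, 182.8]]
0.3090210681543178
```

View pics/g6.png

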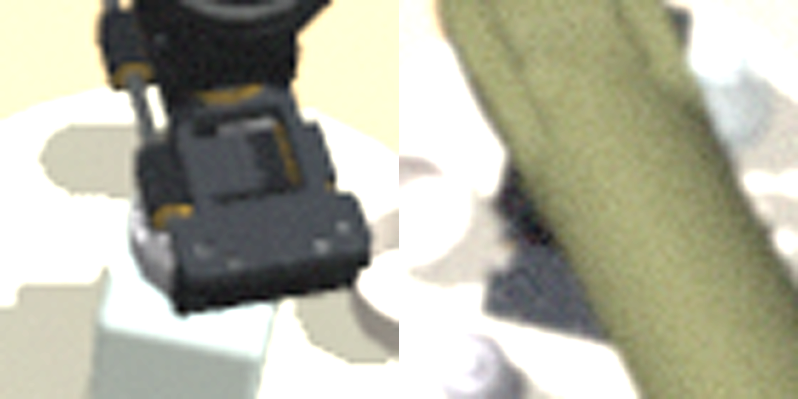

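```bash
python3 - <<'E'
from h import *
im,K,T=grab("scene")
obs=[("g1 open",(.4778,-.3003,.1377),-.349,[(20,210),(212,210)],4.4,(142,195)),("g2 peg",(.4562,-.1208,.2348),-.351,[(70,118),(225,110)],4.4,(208,154)),("g4 open",(.5665,.1087,.2506),-.548,[(372,180),(517,190)],4,(250,130)),("g5",(.569,.106,.1314),-.252,[(325,315),(455,290)],4,(270,130)),("g6",(.569,.106,.1313),-.252,[(180,310),(365,270)],5.7,(320,155))]
for n,p,yaw,E,k,o in obs:
    p=np.array(p);c,s=np.cos(yaw),np.sin(yaw);R=np.array([[c,s],[-s,c]])
    for d in(0,.01,.02,.03): print(n,d,[(R@(ray((e[0]/k+o[0],e[1]/k+o[1]),K,T,p[2]+d)[:2]-p[:2])*1000).round().tolist() for e in E])
s=get_state();print(s["grip_width"],s["torque"],s["ft_force"],s["time"])
E
```

```text
g1 open 0 [[24.0, -88.0], [35.0, 13.0]]
g1 open 0.01 [[30.0, -84.0], [40.0, 15.0]]
g1 open 0.02 [[35.0, -81.0], [45.0, 18.0]]
g1 open 0.03 [[40.0, -77.0], [50.0, 21.0]]
g2 peg 0 [[17.0, -54.0], [19.0, 26.0]]
g2 peg 0.01 [[24.0, -52.0], [26.0, 27.0]]
g2 peg 0.02 [[31.0, -51.0], [33.0, 27.0]]
g2 peg 0.03 [[38.0, -49.0], [40.0, 28.0]]
g4 open 0 [[20.0, -34.0], [19.0, 48.0]]
g4 open 0.01 [[27.0, -34.0], [26.0, 47.0]]
g4 open 0.02 [[34.0, -34.0], [33.0, 46.0]]
g4 open 0.03 [[41.0, -34.0], [40.0, 45.0]]
g5 0 [[29.0, -15.0], [27.0, 69.0]]
g5 0.01 [[34.0, -17.0], [33.0, 66.0]]
g5 0.02 [[40.0, -19.0], [38.0, 63.0]]
g5 0.03 [[46.0, -21.0], [44.0, 60.0]]
g6 0 [[31.0, -14.0], [27.0, 70.0]]
g6 0.01 [[36.0, -16.0], [32.0, 67.0]]
g6 0.02 [[42.0, -18.0], [38.0, 64.0]]
g6 0.03 [[48.0, -20.0], [44.0, 61.0]]
0.2623566212699347 [ 0.02996273  0.17720978 -0.00655138] [-1.25453242 -0.6966925   5.4302298 ] 11.65
```

Request:
{"name": "carry_out", "arguments": {
  "motion": [
    [[0,0,0],0],
    [[0,0,0],0],
    [[0,0,0],0]
  ]
}}

```text
time: 11.95
position: [0.5693, 0.1059, 0.1314]
tool_rot: [-3.117, 0.393, -0.002]
ft_force: [-1.1, -0.2, 5.3]
grip_width: 0.029
```

The reading claims the fingers are shut at a height where the cap is, yet the picture shows the cap still in place. A steady 5 N upward force came in during closing, so the width reading may be wrong. A small turn at full squeeze will tell, because a gripped tight cap must answer with a moment.

Request:
{"name": "carry_out", "arguments": {
  "motion": [
    [[0,0,0],0],
    [[0,0,0],0.05],
    [[0,0,0],0.1],
    [[0,0,0],0.15],
    [[0,0,0],0.15]
  ],
  "squeeze": 60
}}

```text
time: 12.45
position: [0.5694, 0.1058, 0.1314]
tool_rot: [-3.137, 0.157, -0.003]
ft_force: [0.9, -0.1, 5.3]
grip_width: 0.002
```

```bash
python3 - <<'E'
from h import *
s=get_state()
for k in("position","ft_force","torque","grip_width","joint_torque"):print(k,np.round(s[k],3))
E
```

```text
position [0.569 0.106 0.131]
ft_force [ 0.929 -0.075  5.31 ]
torque [ 0.044 -0.051  0.053]
grip_width 0.002
joint_torque [ 1.7100e-01 -3.4087e+01 -7.3970e+00 -2.6837e+01  2.3000e-02 -1.9000e-02
  2.5400e-01]
```

Request:
{"name": "carry_out", "arguments": {
  "motion": [
    [[0,0,0.001],0.15],
    [[0,0,0.002],0.15],
    [[0,0,0.003],0.15],
    [[0,0,0.003],0.15]
  ]
}}

```text
time: 12.85
position: [0.5686, 0.1054, 0.1335]
tool_rot: [3.141, 0.073, -0.0]
ft_force: [0.8, 0.1, 0.1]
grip_width: 0.005
```

Request:
{"name": "carry_out", "arguments": {
  "motion": [
    [[0,0,0.02],0.1],
    [[0,0,0.04],0.25],
    [[0,0,0.06],0.4],
    [[0,0,0.06],0.55],
    [[0,0,0.06],0.7],
    [[0,0,0.06],0.85],
    [[0,0,0.06],0.91],
    [[0,0,0.06],0.91]
  ]
}}

```text
time: 13.65
position: [0.5687, 0.1055, 0.1934]
tool_rot: [-2.788, -1.447, 0.0]
ft_force: [0.4, 0.2, -0.6]
grip_width: 0.005
```

```bash
python3 - <<'E'
from h import *
s=get_state();print(s["position"],s["tool_rot"],s["grip_width"],s["ft_force"])
im,K,T=grab("scene");cv2.imwrite("pics/s7.png",im)
print("tip px",proj(s["position"],K,T),"if +25mm",proj(s["position"]+[0,0,.025],K,T))
c=cv2.resize(im[130:250,300:430],None,fx=5,fy=5,interpolation=cv2.INTER_CUBIC)
cv2.imwrite("pics/g7.png",cv2.convertScaleAbs(c,alpha=2))
E
```

```text
[0.568657   0.10545997 0.19344904] [-2.78805815e+00 -1.44713114e+00  2.28961665e-04] 0.005053874721933886 [ 0.41556686  0.153166   -0.61572637]
tip px [355.81040889 184.28670416] if +25mm [356.61671844 178.3332324 ]
```

View pics/g7.png

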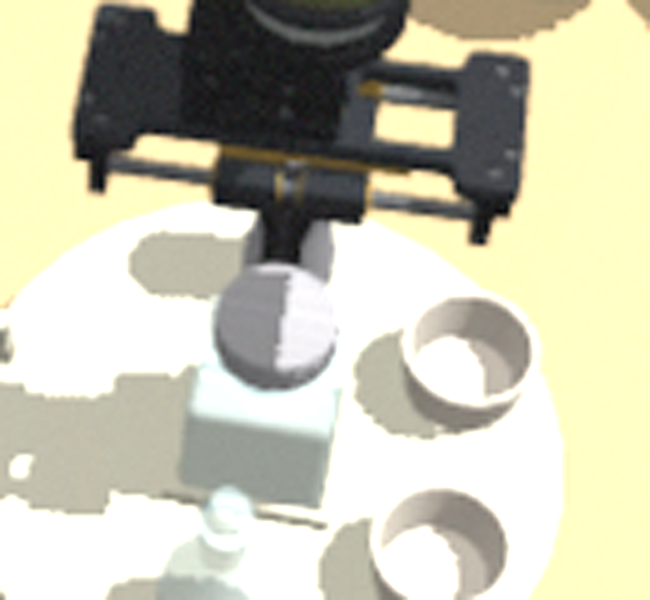

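The crop shows the cap in place (centre ≈(277,322), i.e. (355,194)) and the jar seated. The dark finger tips end near crop y≈265 against the grinder. I check numerically where the finger tip ends.

```bash
python3 - <<'E'
from h import *
im=cv2.imread("pics/s7.png");g=im.max(2)
print("cols",list(range(344,372)))
for y in range(166,210): print(y,' '.join(f"{v:3d}" for v in g[y,344:372]))
E
```

```text
cols [344, 345, 346, 347, 348, 349, 350, 351, 352, 353, 354, 355, 356, 357, 358, 359, 360, 361, 362, 363, 364, 365, 366, 367, 368, 369, 370, 371]
166  24  23  24  30  35  35  36  37  39  39  39  76  74  61  50  48  48  40  39  39  38  40  39  39  39  41  36  39
167  19  19  20  24  25  24  27  27  31  32  35  68  70  64  55  55  47  40  38  40  38  40  38  39  38  39  38  41
168  19  16  20  22  18  20  20  21  22  22  23  56  55  46  41  44  39  34  34  35  37  36  38  39  38  38  40  41
169  19  20  17  19  19  21  17  20  21  18  15  40  37  28  28  37  31  22  23  27  24  28  29  30  33  33  33  34
170  17  18  19  20  18  17  17  19  17  22  20  25  23  19  23  27  25  21  20  19  18  18  22  20  23  22  24  26
171 107  91  60  48  48  35  19  18  18  20  18  20  18  18  18  21  21  21  20  19  22  21  20  21  21  22  18  17
172 154 149 143 140 140 139 121  75  23  17  19  19  19  24  20  15  21  15  18  20  20  23  17  19  19  18  18  19
173 165 165 165 164 165 164 138  81  24  14  17  19  21  23  18  18  17  17  19  18  21  13  17  18  18  20  17  18
174 164 165 164 164 164 16
[... 3449 characters left out ...]
  95
204 130 103  66  50  51  53  52  52  54  56  57  66  77  77  69  79  78  69  66  70 107 145 160 160 151 156 128  95
205 143 141 119  84  57  51  53  52  53  55  56  54  59  60  60  72  70  67  68 107 146 160 162 161 151 156 133 101
206 141 144 139 124  96  63  52  52  54  54  54  55  55  56  60  62  64  87 120 142 153 157 156 155 152 159 149 115
207 138 139 141 141 129 112  98  77  58  54  63  61  55  58  78  91 121 136 146 150 149 147 139 131 130 153 142 108
208 136 139 140 141 140 136 127 117 110 109 112 113 113 120 129 143 158 161 159 154 154 145 129 118 125 154 136 102
209 135 137 138 140 141 141 140 140 137 137 138 139 142 147 148 154 157 157 155 153 150 142 133 119 131 158 132  98
```

Findings:
- The finger's dark tip ends at row 182. With the pad's near edge it should reach about row 188 if the reported TCP height were right.
- The shut fingers pressed on something at reported z 0.1314.
- Both say the true tips sit about 25 mm above the reported TCP (0.157 is the cap top), so I had closed on top of the cap.

I reopen and go about 25 mm lower, watching the force.

Request:
{"name": "carry_out", "arguments": {
  "motion": [
    [[0,0,0],-0.15],
    [[0,0,0],-0.3],
    [[0,0,0],-0.45],
    [[0,0,0],-0.6],
    [[0,0,0],-0.75],
    [[0,0,0],-0.9],
    [[0,0,0],-0.95],
    [[0,0,0],-0.95],
    [[0,0,0],-0.95],
    [[0,0,0],-0.95],
    [[0,0,0],-0.95],
    [[0,0,0],-0.95]
  ],
  "grip": -1
}}

```text
time: 14.9
position: [0.5687, 0.1055, 0.1937]
tool_rot: [-3.142, -0.014, -0.0]
ft_force: [0.7, -0.3, -0.2]
grip_width: 0.968
```

Request:
{"name": "carry_out", "arguments": {
  "motion": [
    [[0,0,-0.02],0],
    [[0,0,-0.04],0],
    [[0,0,-0.06],0],
    [[0,0,-0.067],0],
    [[0,0,-0.074],0],
    [[0,0,-0.078],0],
    [[0,0,-0.078],0]
  ]
}}

```text
time: 15.6
position: [0.5688, 0.1056, 0.1158]
tool_rot: [-3.141, -0.014, -0.0]
ft_force: [0.2, -0.7, 0.3]
grip_width: 0.999
```

Request:
{"name": "carry_out", "arguments": {
  "motion": [
    [[0,0,-0.004],0],
    [[0,0,-0.008],0],
    [[0,0,-0.011],0],
    [[0,0,-0.011],0]
  ]
}}

```text
time: 16.0
position: [0.5684, 0.1054, 0.1042]
tool_rot: [3.141, 0.014, -0.001]
ft_force: [-0.2, -0.2, -0.3]
grip_width: 0.997
```

Request:
{"name": "carry_out", "arguments": {
  "motion": [
    [[0,0,0],0],
    [[0,0,0],0],
    [[0,0,0],0],
    [[0,0,0],0],
    [[0,0,0],0],
    [[0,0,0],0],
    [[0,0,0],0]
  ],
  "grip": 1,
  "squeeze": 20
}}

```text
time: 16.7
position: [0.5691, 0.1056, 0.1049]
tool_rot: [-3.141, -0.014, -0.001]
ft_force: [0.7, -0.5, 0.3]
grip_width: 0.698
```

Width 0.698 ≈ 61 mm, so the cap is now between the pads. I squeeze fully and turn counter-clockwise.

Request:
{"name": "carry_out", "arguments": {
  "motion": [
    [[0,0,0],0],
    [[0,0,0],0],
    [[0,0,0],0.06],
    [[0,0,0],0.12],
    [[0,0,0],0.18],
    [[0,0,0],0.24],
    [[0,0,0],0.3],
    [[0,0,0],0.36],
    [[0,0,0],0.4],
    [[0,0,0],0.4]
  ],
  "squeeze": 60
}}

```text
time: 17.7
position: [0.5694, 0.1054, 0.1049]
tool_rot: [-3.076, -0.638, -0.002]
ft_force: [1.8, -0.5, -0.4]
grip_width: 0.689
```

```bash
python3 - <<'E'
from h import *
s=get_state()
for k in("ft_force","torque","grip_width"):print(k,np.round(s[k],3))
E
```

```text
ft_force [ 1.795 -0.546 -0.354]
torque [ 0.046 -0.755 -0.017]
grip_width 0.689
```

Request:
{"name": "carry_out", "arguments": {
  "motion": [
    [[0,0,0],0.07],
    [[0,0,0],0.14],
    [[0,0,0],0.21],
    [[0,0,0],0.28],
    [[0,0,0],0.35],
    [[0,0,0],0.42],
    [[0,0,0],0.45],
    [[0,0,0],0.45]
  ]
}}

```text
time: 18.5
position: [0.57, 0.1052, 0.1057]
tool_rot: [2.855, 1.307, 0.003]
ft_force: [4.1, -0.4, 5.3]
grip_width: 0.693
```

```bash
python3 - <<'E'
from h import *
s=get_state()
for k in("ft_force","torque","grip_width"):print(k,np.round(s[k],3))
im,K,T=grab("scene");cv2.imwrite("pics/s8.png",im)
c=cv2.resize(im[130:280,260:430],None,fx=4,fy=4,interpolation=cv2.INTER_CUBIC)
cv2.imwrite("pics/g8.png",cv2.convertScaleAbs(c,alpha=1.7))
E
```

```text
ft_force [ 4.088 -0.392  5.255]
torque [-0.397 -0.666 -0.072]
grip_width 0.693
```

View pics/g8.png

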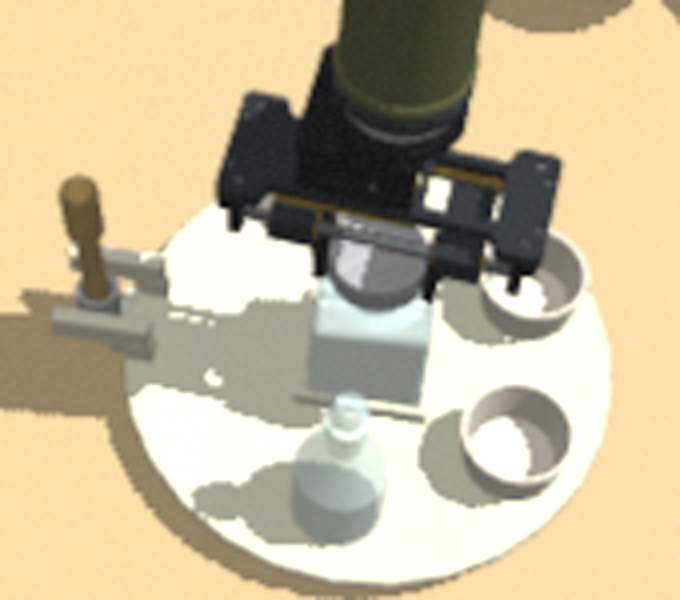

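The fingers hold the cap on both sides (crop ≈(378,265)), the disc is braced with its rear lug against the peg, and the jar is seated. An upward push of 5 N has appeared as the gasket lets go. I turn a little more, then lift slightly.

Request:
{"name": "carry_out", "arguments": {
  "motion": [
    [[0,0,0],0.07],
    [[0,0,0],0.14],
    [[0,0,0],0.21],
    [[0,0,0],0.25],
    [[0,0,0],0.25]
  ]
}}

```text
time: 19.05
position: [0.5698, 0.1063, 0.1059]
tool_rot: [2.67, 1.654, 0.004]
ft_force: [1.8, -0.2, 6.7]
grip_width: 0.691
```

Request:
{"name": "carry_out", "arguments": {
  "motion": [
    [[0,0,0.002],0],
    [[0,0,0.004],0],
    [[0,0,0.006],0],
    [[0,0,0.006],0]
  ]
}}

```text
time: 19.45
position: [0.5684, 0.1056, 0.1106]
tool_rot: [-2.671, -1.654, 0.001]
ft_force: [0.7, 0.5, -1.1]
grip_width: 0.688
```

The thread has let go (force ≈ cap weight only). I lift straight up.

Request:
{"name": "carry_out", "arguments": {
  "motion": [
    [[0,0,0.004],0],
    [[0,0,0.008],0],
    [[0,0,0.012],0],
    [[0,0,0.016],0],
    [[0,0,0.02],0],
    [[0,0,0.025],0],
    [[0,0,0.03],0],
    [[0,0,0.033],0],
    [[0,0,0.033],0],
    [[0,0,0.033],0],
    [[0,0,0.033],0]
  ]
}}

```text
time: 20.55
position: [0.5685, 0.1055, 0.1434]
tool_rot: [-2.671, -1.654, 0.0]
ft_force: [1.1, -0.5, -1.0]
grip_width: 0.684
```

```bash
python3 - <<'E'
from h import *
s=get_state()
for k in("time","ft_force","torque","grip_width","qd","position"):print(k,np.round(s[k],3))
im,K,T=grab("scene");cv2.imwrite("pics/s9.png",im)
print("jar mouth px",proj((.5685,.106,.151),K,T),"head",proj((.4465,-.039,.178),K,T))
c=cv2.resize(im[130:280,260:430],None,fx=4,fy=4,interpolation=cv2.INTER_CUBIC)
cv2.imwrite("pics/g9.png",cv2.convertScaleAbs(c,alpha=1.7))
E
```

```text
time 20.55
ft_force [ 1.089 -0.461 -0.95 ]
torque [ 0.085 -0.119 -0.008]
grip_width 0.684
qd [-0.001  0.002  0.001  0.002  0.001  0.    -0.   ]
position [0.569 0.105 0.143]
jar mouth px [354.67545591 193.73736375] head [280.4071677  171.77397973]
```

View pics/g9.png

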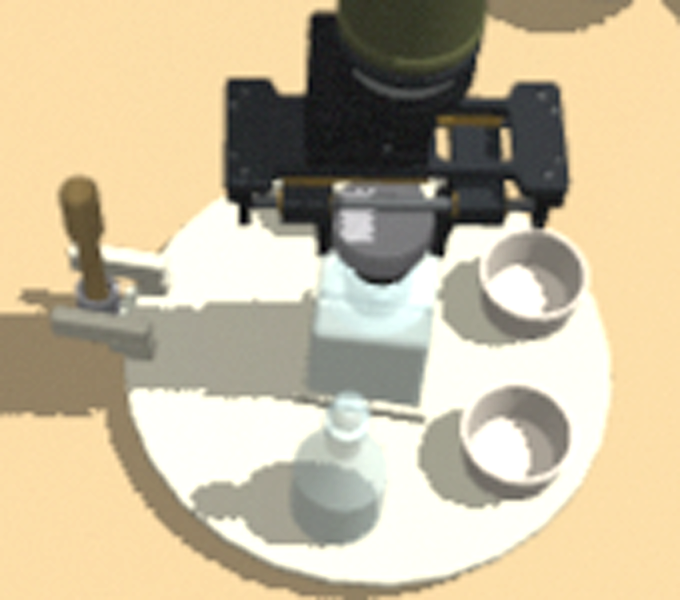

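The cap is held level with a clear gap above the glass neck (crop ≈(380,225), mouth below). The jar has not moved in its seat, the peg is in its socket between the lugs, and the visible things on the disc are standing. I hand in.

```bash
python3 -c "
from h import *
ticket.close_job(); print(get_state()['grip_width'])"
```

```text
the job is handed in; nothing more can be done
the job is handed in; nothing more can be done
```

The job is handed in, at about 21 s of the 51 s allowed. I moved the wooden peg from its holder into the lock socket between the lugs. Then I turned the steel cap about 1.1 rad counter-clockwise (roughly 1.0 rad relative to the jar), until the thread let go. The cap is now held just above the jar.

**Last checks:**
- **Cap:** The arm was still and the force was about the cap's own weight. The rise was 38.5 mm, which puts the lower edge about 22 mm above the mouth.
- **Jar and peg:** In the last picture the jar was down in its seat and the peg was in its socket, leaning slightly against a stop lug.
- **Other things:** The cruet and both ramekins were standing in place in that picture. I did not look again at the grinder, mug and bowl at the end. The grinder was last seen in place before the turn.

**What went wrong or disagreed:**
- **First cap grasp missed:** The fingers shut on top of the cap with about 5 N. The picture and the contact height both put the true finger tips about 25 mm above the reported tool position. I reopened, went about 27 mm lower, and then read 61 mm across the cap, as expected.
- **Turning moment:** While turning, the moment about z read close to zero, which I could not explain. The thread's release showed in the vertical force instead.
- **Cap turn:** I did not measure the cap's turn in a picture. It is inferred from the tool turn and from the thread letting go.

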